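# Chilled-ingredient check: surface thermometer on the day-dot

### The arm

A 6-joint arm with a two-finger parallel gripper is mounted at the origin on a cart in front of the work surface, level with it; the furniture and walls round the work are solid. World frame = base frame: x ahead of the robot, y to its left, z up, the work surface at z = 0. Lengths are in mm, angles in degrees, forces in N, time in s.
With the tool pointing down it reaches from about 375 to 900 mm from the base axis. Payload 3.1 kg.
Tool frame: the origin (TCP) lies between the finger pads; the fingertips stand 25 mm ahead of it and the grasp point (between the pads) lies 6 mm ahead of it (manip.tcp_to_tips is the z of the fingertips in the tool frame, in mm); z points along the fingers, y is the line along which they close (so a half turn about z gives the same grasp; the last joint's range is limited). The gripper opens to 87 mm and grips with 3 to 60 N. Pads are 19 mm wide; open, the fingers measure 117 mm over their backs; the gripper's body (75 mm by 190 mm) begins 51 mm behind the grasp point.
Start: joints at [-84.826, 30.224, 82.088, -0, 67.689, -10.227], TCP at [166.008, -602.526, 247.548] pointing down, gripper open.
Joint ranges: [-176.69, 176.69], [-43.24, 126.21], [12.49, 139.97], [-82, 262], [0, 151.66], [-163.58, 163.58]. Speed limits (degrees/s): [159.86, 159.86, 180, 180, 180, 180].

### API

Orientations are given as [roll, pitch, yaw] about the fixed x, y, z axes, in that order (R = Rz(yaw) Ry(pitch) Rx(roll)).
In Python, from rig import manip, cams, workorder, models gives the robot as it stands.
- The arm moves only by the shell command python3 -m jog 'ROWS' [OPENING]. ROWS is JSON, a list of rows, each an object with "dp": the shift along the tool's x, y, z in mm, a list of three; "rotation": the turn, a rotation vector about the tool's x, y, z in degrees, a list of three. A call has 1 to 10 rows; each row shifts and turns the commanded pose from where the row before left it, along the tool's axes as they then stand; what a row does not reach is not made up. A row lasts 1/12 s, in which the tool goes at most 41.7 mm and 7.16 degrees, less where a joint would pass 70% of its speed; a pose out of reach is approached as far as the arm can. A call with a gripper value outside its range is refused whole. OPENING is the closure, from -1 (fully open) to 1 (shut), so that 0 is half open, set as the call begins (- or left out, the last holds). The fingers move at their own pace and stop on an object; the grip force is fixed at half the most. Time passes only in rows, so rows that do not move let the fingers close. It gives the time, the measured TCP pose, the force, the opening and the grip force at its end, in the units of the state.
- manip.sense(): the state, without advancing time (a new reading comes with each control period).
- cams.read_camera(name): name is "scene" or "top" or "wrist"; returns the picture (420x560x3 uint8, red, green, blue); there is no depth.
- cams.calibration(name): a dict with "mtx" (3x3 intrinsics, pixels), "origin" and "attitude" of the camera in the world; the wrist camera has in their place "hand_eye" (4x4, takes a point from camera to tool coordinates, whose origin is the TCP and whose axes are the flange's). Camera axes: x right, y down, z forward; pixel columns grow to the right and rows downward; lengths in mm; the calibration is good to about 2 mm. A picture is of the moment at which its call begins: read the wrist's pose just before it. calibration takes no time and is no camera call.
- workorder.sign_off(): hands the job in; it is judged then, once.
Trained networks look in the newest picture that a camera, given by its name, has taken for a name from the list of things; names that differ only in an ending like _2 or _b are one class to them, and where a whole thing is asked for, a point or a joint stands for the part that bears it (a point fixed in the world has none). Each returns a list of dicts, best first, with "score" (0 to 1); they miss things now and then, are a little off and sometimes report something else, mostly with a low value. They report only what shows in the picture. A call takes as long as a camera call. They do not tell look-alikes from the thing itself.
- models.silhouettes(camera, label): "mask" (420x560 bool, what is visible of it) and "pixel" ([column, row] in pixels, amid what is visible of it).
The state is a dict: "t": time; "qpos": joint angles; "dq": joint speeds; "joint_torque": joint torques, N m; "ee_pos": TCP position; "orientation": TCP orientation; "ft_force": force on the tool from outside, world axes, zero at the start; "torque": the same for the moment, N m; "width": opening from 0.0 (shut) to 1.0 (fully open); "finger_force": force on a finger pad.
Only numpy, scipy, OpenCV 4.12 (cv2) and the standard library are available. Lean on these libraries where they do the work, as an engineer would, in place of code of your own. Each camera call takes 0.05 s, during which the arm holds its last target. There are 200 camera calls.

### The job

Check the chilled margarine: fold the cool box lid up by its handle until it stands upright and stays there (no further, the worktop behind is taken), then lift the surface thermometer out of its stand and set its sprung foot wholly on the blue day-dot on the margarine tub inside. Finish while still holding it there for the reading, square to the tub's lid, pressed lightly (about half the spring's travel) and touching nothing else; both packs stay where they lie and the things around are left alone.

Things in the scene. Friction and masses are not known exactly. Their poses are not given: they have to be found in the camera images.
- cool_box: Fixed shallow insulated box, blue shell, white liner, 200 (x) x 300 (y) x 88 mm high without lid. Origin: centre of its underside; -x its front (handle side), y along the hinge. Walls 16 mm, inner floor at 12 mm. A pale blue freezer block (150 x 16 x 46 mm) stands across its middle along x; a pack lies flat on either side of it, either way round.
- lid (a joint): Angle of the white lid (200 x 300 x 24 mm) about its hinge along the rear top edge: 0 closed (it may start slightly ajar), 1.57 upright, at most 2.4. The hinge is stiff (0.4 N m of friction) and holds the lid at any angle; moving it takes 2 to 4 N at the handle.
- lid_handle (a point): Middle of the lid's grab bar: grey round bar 14 mm thick, 105 mm clear between its arms, parallel to the hinge, 40 mm in front of the lid's front edge, 244 mm from the hinge axis. It can be pinched from above, one finger before and one behind it, and turns in the pads, so the gripper may stay pointing down while it leads the bar along its arc.
- lid_hinge (a point): Point on the hinge axis at the middle of the box's rear rim, 92 mm above the worktop. The axis is the box's y.
- stand: Grey round stand for the thermometer, 80 mm across its base, 48 mm across its top, 90 mm high, an open bore 25 mm wide; fixed. Origin at the centre of its underside. It is in one of two places to the right of the box, a kitchen timer in the other.
- probe: Surface thermometer, 97 g, 205 mm long, hanging upright in the stand by its black collar (38 mm). Origin: the foot's underside with the spring out; z runs up its axis: foot 0 to 5 mm, stem (11 mm thick) 22 to 80, collar 80 to 92, white handle 90 to 196 mm, 24 mm wide along x and 20 mm along y. Raise it at least 85 mm to clear the stand.
- probe_grip (a point): Point on the thermometer's axis in the middle of the handle, 140 mm above the foot's underside (spring out): where to grip it from above.
- foot_face (a point): Centre of the underside of the thermometer's sprung steel foot, a flat disc 15 mm in diameter.
- foot (a joint): How far the sprung foot is pushed in, m: 0 out, 0.008 fully in. About 1.8 N starts it, 3.6 N half way, 5.4 N fully in (450 N/m).
- tub: Margarine tub with a green-rimmed flat lid, 96 (x) x 137 (y) x 53 mm high, lying flat and loose on the box floor, its length across the box from front to rear (its y near the box's x). Origin at the centre of its underside, z up.
- tub_dot (a point): Centre of the blue round sticker (30 mm, thin white border) on top of the tub's lid; 53 mm above the tub's underside and 65 mm above the worktop; z is square to the tub's lid.
- cheese: The other pack: a wrapped block of cheese with a yellow round sticker, 73 x 102 x 37 mm, lying loose on the box floor. Not to be touched. Origin at the centre of its underside.
- timer: Kitchen timer, white with a red dial, 68 x 68 x 57 mm, a bystander. Origin at the centre of its underside.
- lemon: A lemon, 71 x 53 x 51 mm, a bystander on the worktop to the left of the box.
- teaspoon: A steel teaspoon, 130 mm, a bystander to the left of the box.
Mind the look-alikes: they are no part of the job. Leave any purple look-alike of the stand alone.

How it is judged:
By the outcome, as a careful person would: the job done as asked, in the order asked, and still so for the second after the job is handed in, while the arm keeps its last pose, push and grip.
It also fails if it takes over 64 s, if anything falls off the work surface, if the arm or the gripper's body presses on something with over 40 N, if the wrist force passes 120 N, or if a joint passes its speed limit or range.

## Working session

There is one attempt and no reset: what is moved stays moved. The work goes in short steps, Python scripts to look and compute and a shell command to move; the robot and the scene stay as the last step left them, time stands still between calls to the robot, and variables do not carry over. Pictures are saved under pics/ and viewed, at most 10 in all, crops included, and the job is handed in when it is done.

```bash
ls; mkdir -p pics
python3 - <<'E'
from rig import manip,cams
import cv2,numpy as np
print(manip.sense(), manip.tcp_to_tips)
for n in("scene","top"):
    im=cams.read_camera(n); cv2.imwrite(f"pics/{n}0.png",im[:,:,::-1]); print(n,cams.calibration(n))
print(cams.calibration("wrist"))
E
```

```text
pics
{'t': 0.0, 'qpos': array([-8.48276361e+01,  3.02790260e+01,  8.21560936e+01, -9.81686594e-04,
        6.76902665e+01, -1.02277101e+01]), 'dq': array([ 0.02525047, -0.03499922, -0.04459061,  0.03635961, -0.01075866,
       -0.12184351]), 'joint_torque': array([ 8.14771302e-04, -4.40034091e+01, -1.76592493e+01,  6.32966822e-02,
        5.82369359e-02, -1.69575246e-04]), 'ee_pos': array([ 165.93048214, -601.8627409 ,  246.57257148]), 'orientation': array([-1.79876445e+02, -2.13706726e-02,  1.54004246e+01]), 'ft_force': array([ 0.31706627,  0.61695617, -0.07200385]), 'torque': array([-0.048594  , -0.00862676,  0.01773598]), 'finger_force': 0.0, 'width': 1.0001790839273041} 25.0
scene {'mtx': array([[390.707516  ,   0.        , 272.40350133],
       [  0.        , 390.707516  , 212.97945832],
       [  0.        ,   0.        ,   1.        ]]), 'origin': array([157.77431175, 649.20402903, 720.43477329]), 'attitude': array([-126.74577428,    1.32775348, -151.72409684])}
top {'mtx': array([[502.81352315,   0.        , 267.22939819],
       [  0.        , 502.81352315, 216.04457916],
       [  0.        ,   0.        ,   1.        ]]), 'origin': array([ 418.59014041,  -28.71413504, 1262.21370088]), 'attitude': array([-173.73135383,   -0.96608114,  -91.3378697 ])}
{'mtx': array([[360.31393826,   0.        , 277.00043291],
       [  0.        , 360.31393826, 210.84817612],
       [  0.        ,   0.        ,   1.        ]]), 'hand_eye': array([[-7.97132226e-04, -9.64434874e-01, -2.64319387e-01,
         7.18881269e+01],
       [ 9.99997979e-01, -2.80901873e-04, -1.99084546e-03,
        -4.24124415e-03],
       [ 1.84579298e-03, -2.64320440e-01,  9.64433149e-01,
        -1.37451316e+02],
       [ 0.00000000e+00,  0.00000000e+00,  0.00000000e+00,
         1.00000000e+00]])}
```

View pics/scene0.png

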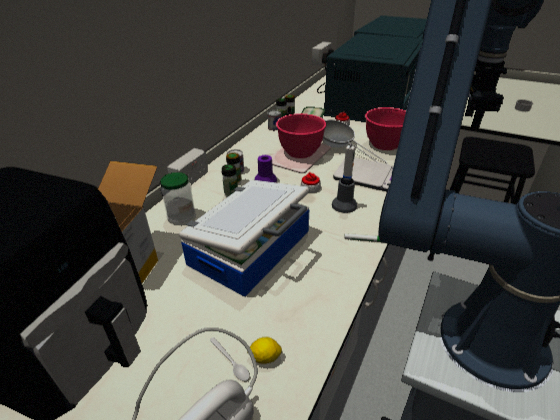

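View pics/top0.png

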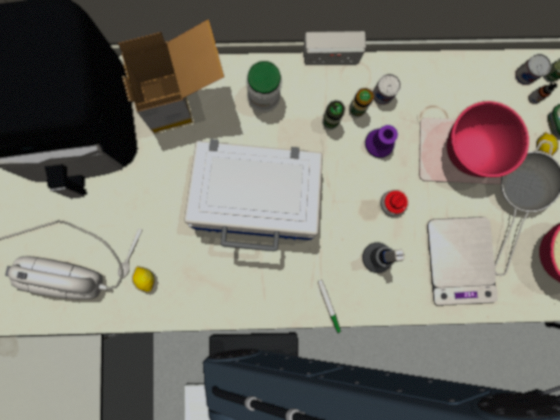

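The scene view shows the cool box (around 250,235) with its lid ajar, a stand with the thermometer at (345,190), a purple stand at (265,168) and the timer at (311,182). In the top view these are the box (255,190) with its handle bar (250,243), the dark grey stand (382,257), the purple look-alike (382,140) and the timer (396,202). The grey stand fits the description, so I'll enlarge it and the handle.

```bash
cat > h.py <<'E'
import numpy as np,cv2
from scipy.spatial.transform import Rotation as R
from rig import manip,cams,models
def cam(n,s=None):
    c=cams.calibration(n)
    if n!="wrist": return c["mtx"],R.from_euler("xyz",c["attitude"],degrees=True).as_matrix(),np.array(c["origin"])
    s=s or manip.sense(); Rt=R.from_euler("xyz",s["orientation"],degrees=True).as_matrix(); H=c["hand_eye"]
    return c["mtx"],Rt@H[:3,:3],Rt@H[:3,3]+s["ee_pos"]
def ray(c,p): 
    K,A,o=c; return A@np.linalg.solve(K,[p[0],p[1],1.])
def onz(c,p,z):
    d=ray(c,p); return c[2]+d*(z-c[2][2])/d[2]
def proj(c,X):
    K,A,o=c; q=(np.atleast_2d(X)-o)@A@K.T; return q[:,:2]/q[:,2:]
def snap(n):
    s=manip.sense(); return cams.read_camera(n),cam(n,s)
E
python3 - <<'E'
import cv2,numpy as np
s=cv2.imread("pics/scene0.png");t=cv2.imread("pics/top0.png")
a=cv2.resize(s[150:300,180:380],(800,600),interpolation=cv2.INTER_CUBIC)
b=cv2.resize(t[120:280,180:420],(800,533),interpolation=cv2.INTER_CUBIC)
cv2.imwrite("pics/a.png",a);cv2.imwrite("pics/b.png",b)
from h import *
for n in("scene","top"):
    for l in("stand","probe","lid_handle","lid","timer","cool_box"):
        for d in models.silhouettes(n,l)[:3]: print(n,l,d["score"],d["pixel"],onz(cam(n),d["pixel"],90).round(),d["mask"].sum())
E
```

```text
scene stand 0.96 [345.8, 196.2] [ 422. -251.   90.] 536
scene stand 0.74 [268.6, 169.3] [ 691. -286.   90.] 430
scene probe 0.8 [347.0, 164.1] [ 480. -426.   90.] 368
scene lid_handle 0.59 [247.6, 214.3] [628. -53.  90.] 5564
scene lid 0.91 [248.0, 217.1] [620. -42.  90.] 5424
scene timer 0.87 [311.2, 182.6] [ 539. -274.   90.] 278
scene timer 0.7 [263.9, 349.2] [386. 288.  90.] 648
scene cool_box 0.73 [248.7, 232.7] [585.  13.  90.] 9361
top stand 0.9 [375.4, 261.7] [ 434. -301.   90.] 573
top stand 0.6 [381.1, 137.9] [ 729. -329.   90.] 844
top probe 0.73 [389.2, 255.7] [ 448. -334.   90.] 299
top lid_handle 0.89 [252.1, 183.6] [625. -18.  90.] 11476
top lid_handle 0.5 [387.5, 256.2] [ 447. -330.   90.] 336
top lid 0.88 [255.4, 188.4] [613. -25.  90.] 11513
top timer 0.86 [394.8, 201.9] [ 574. -354.   90.] 606
top cool_box 0.63 [252.5, 193.5] [601. -18.  90.] 12013
```

View pics/a.png

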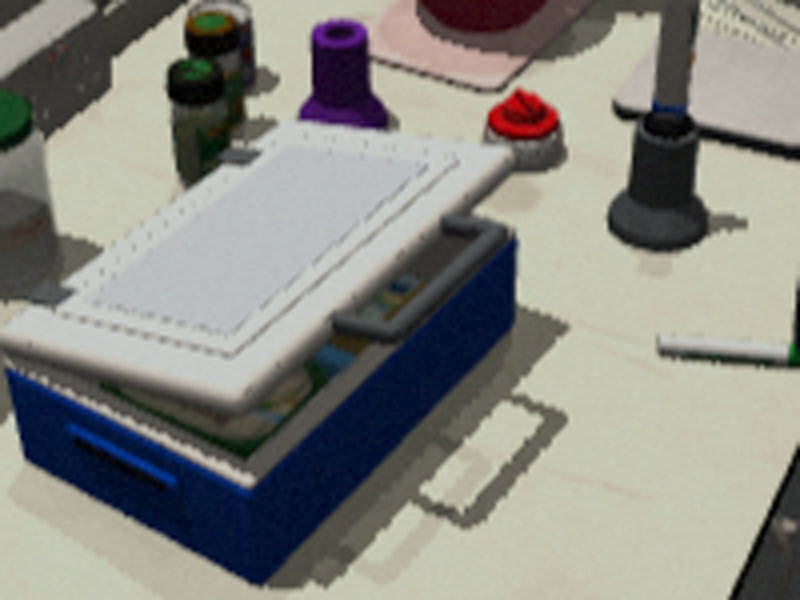

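View pics/b.png

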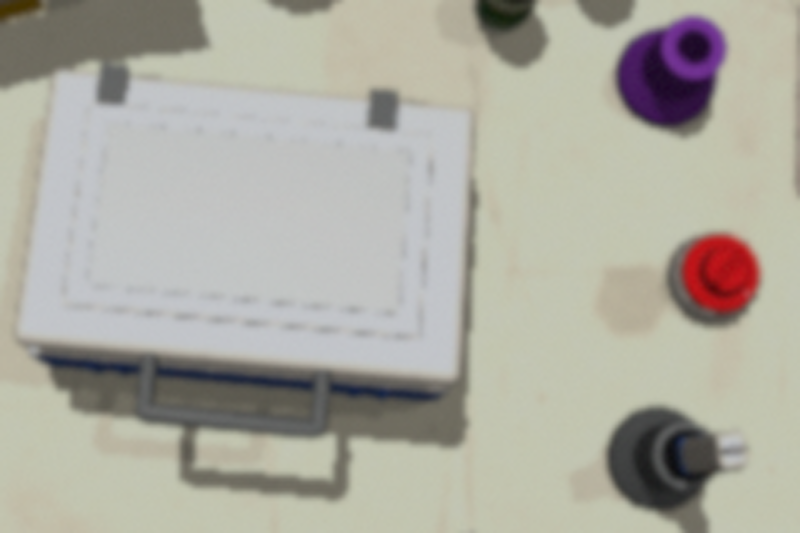

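The crops confirm the grey stand, top (382,257), holds the probe; the purple one at (382,140) is empty. The lid is ajar, with bar ends at top (223,244.5) and (277.5,248.4), scene (276,232.5) and (305,207). Now I triangulate.

```bash
cat >> h.py <<'E'
def tri(cs,ps):
    A=np.zeros((3,3));b=np.zeros(3);L=[]
    for c,p in zip(cs,ps):
        d=ray(c,p);d/=np.linalg.norm(d);M=np.eye(3)-np.outer(d,d);A+=M;b+=M@c[2];L.append(M)
    X=np.linalg.solve(A,b); return X,[round(float(np.linalg.norm(M@(X-c[2]))),1) for M,c in zip(L,cs)]
E
python3 - <<'E'
from h import *
T,S=cam("top"),cam("scene")
ta=lambda p:(180+p[0]/3.3333,120+p[1]/3.3333); sa=lambda p:(180+p[0]/4,150+p[1]/4)
for n,t,s in [("barL",(143,415),(385,332)),("barR",(323,428),(503,228)),("FL",(18,338),(237,395)),("FR",(458,378),(512,152)),("RL",(57,72),(3,325)),("RR",(470,108),(280,124)),
  ("standtop",(678,452),(665,125)),("probetop",(735,450),(676,-60))]:
    X,e=tri([T,S],[ta(t),sa(s)]); print(n,X.round(1),e)
print("standbase",onz(T,ta((658,455)),3),onz(S,sa((658,212)),3))
E
```

```text
barL [481.7  50.  154.9] [3.0, 3.0]
barR [467.1 -70.1 154.8] [0.7, 0.7]
FL [532.5 131.3 152.1] [0.5, 0.5]
FR [ 499.9 -160.8  147.9] [0.7, 0.7]
RL [721.7 108.  114.5] [0.5, 0.5]
RR [ 694.3 -180.6  104.8] [1.3, 1.3]
standtop [ 446.8 -319.9   94.2] [1.3, 1.3]
probetop [ 447.3 -315.6  245.8] [2.8, 2.8]
standbase [ 448.45519777 -326.95967925    3.        ] [ 448.92182941 -337.33182207    3.        ]
```

```bash
python3 -m jog '[{"dp":[0,0,-6],"rotation":[0,0,-6.84]},{"dp":[0,0,-6],"rotation":[0,0,-6.84]},{"dp":[0,0,-6],"rotation":[0,0,-6.84]},{"dp":[0,0,-6],"rotation":[0,0,-6.84]},{"dp":[0,0,-6],"rotation":[0,0,-6.84]},{"dp":[0,0,-6],"rotation":[0,0,-6.84]},{"dp":[0,0,-6],"rotation":[0,0,-6.84]},{"dp":[0,0,-6],"rotation":[0,0,-6.84]},{"dp":[0,0,-6],"rotation":[0,0,-6.84]},{"dp":[0,0,-6],"rotation":[0,0,-6.84]}]' 0.2
python3 -m jog '[{"dp":[36.6,14.3,0],"rotation":[0,0,0]},{"dp":[36.6,14.3,0],"rotation":[0,0,0]},{"dp":[36.6,14.3,0],"rotation":[0,0,0]},{"dp":[36.6,14.3,0],"rotation":[0,0,0]},{"dp":[36.6,14.3,0],"rotation":[0,0,0]},{"dp":[36.6,14.3,0],"rotation":[0,0,0]},{"dp":[36.6,14.3,0],"rotation":[0,0,0]},{"dp":[36.6,14.3,0],"rotation":[0,0,0]},{"dp":[36.6,14.3,0],"rotation":[0,0,0]}]'
python3 -m jog '[{"dp":[36.6,14.3,0],"rotation":[0,0,0]},{"dp":[36.6,14.3,0],"rotation":[0,0,0]},{"dp":[36.6,14.3,0],"rotation":[0,0,0]},{"dp":[36.6,14.3,0],"rotation":[0,0,0]},{"dp":[36.6,14.3,0],"rotation":[0,0,0]},{"dp":[36.6,14.3,0],"rotation":[0,0,0]},{"dp":[36.6,14.3,0],"rotation":[0,0,0]},{"dp":[36.6,14.3,0],"rotation":[0,0,0]},{"dp":[0,0,0],"rotation":[0,0,0]},{"dp":[0,0,0],"rotation":[0,0,0]}]'
python3 - <<'E'
from h import *
im,c=snap("wrist"); print(manip.sense()["ee_pos"],manip.sense()["orientation"])
cv2.imwrite("pics/w1.png",im[:,:,::-1])
B=np.array([474.4,-10,155]); u=np.array([.108,.994,0])
print(proj(c,[B-52*u,B,B+52*u]))
E
```

```text
t: 1.53
ee_pos: [166.0, -602.4, 307.9]
orientation: [180.0, -0.0, 84.1]
ft_force: [0.4, -0.2, -0.2]
width: 0.416
finger_force: 0.0
t: 2.28
ee_pos: [330.0, -287.2, 307.8]
orientation: [180.0, 0.0, 83.8]
ft_force: [1.1, -0.0, 0.5]
width: 0.397
finger_force: 0.0
t: 3.12
ee_pos: [475.3, -8.3, 307.6]
orientation: [180.0, 0.0, 84.1]
ft_force: [0.7, 0.1, 0.6]
width: 0.4
finger_force: 0.0
[474.76688226  -9.62172616 307.49554993] [-1.79979897e+02  3.52289823e-02  8.39501755e+01]
[[276.49517949 262.85728746]
 [276.73744273 204.83923631]
 [277.00291647 141.26265174]]
```

View pics/w1.png

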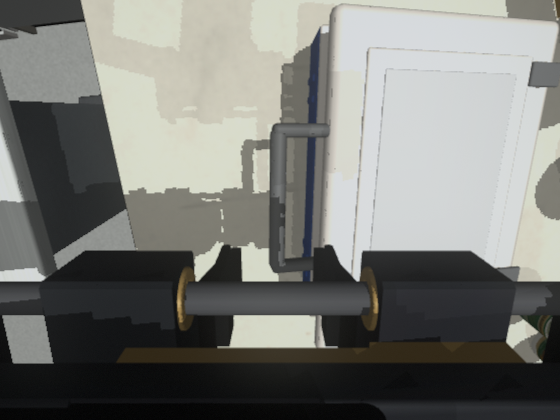

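The wrist view shows the bar at column 277, rows 130–268, square between the fingers and matching the estimate. Descend and pinch.

```bash
python3 -m jog '[{"dp":[0,0,36],"rotation":[0,0,0]},{"dp":[0,0,36],"rotation":[0,0,0]},{"dp":[0,0,36],"rotation":[0,0,0]},{"dp":[0,0,26],"rotation":[0,0,0]},{"dp":[0,0,12],"rotation":[0,0,0]},{"dp":[0,0,0],"rotation":[0,0,0]},{"dp":[0,0,0],"rotation":[0,0,0]}]'
python3 -m jog '[{"dp":[0,0,0],"rotation":[0,0,0]},{"dp":[0,0,0],"rotation":[0,0,0]},{"dp":[0,0,0],"rotation":[0,0,0]},{"dp":[0,0,0],"rotation":[0,0,0]},{"dp":[0,0,0],"rotation":[0,0,0]},{"dp":[0,0,0],"rotation":[0,0,0]}]' 1
python3 - <<'E'
import numpy as np
# bar rel. hinge: radius 244, start angle from z; suggested per-row displacement in (box x, up) for angle steps
H=np.array([0,92.]);r=244
a0=np.arcsin((155-92)/r); print(np.degrees(a0))
a=np.radians(np.arange(np.degrees(a0),93,5));P=np.c_[-r*np.cos(a),r*np.sin(a)]
for k,(d,p) in enumerate(zip(np.diff(P,axis=0),P[1:])): print(round(np.degrees(a[k+1]),1),d.round(1),p.round(1))
E
```

```text
t: 3.75
ee_pos: [474.4, -11.6, 161.3]
orientation: [-179.9, -0.0, 83.7]
ft_force: [0.8, 0.5, -0.3]
width: 0.397
finger_force: 0.0
t: 4.25
ee_pos: [475.1, -10.4, 162.1]
orientation: [179.9, 0.0, 83.8]
ft_force: [-1.2, -1.1, 0.6]
width: 0.151
finger_force: 30.0
14.96308883043745
20.0 [ 6.4 20.3] [-229.3   83.3]
25.0 [ 8.1 19.7] [-221.2  103. ]
30.0 [ 9.8 18.9] [-211.4  121.9]
35.0 [11.4 18. ] [-200.   139.8]
40.0 [12.9 16.9] [-187.   156.7]
45.0 [14.4 15.7] [-172.6  172.4]
50.0 [15.7 14.4] [-157.   186.8]
55.0 [16.9 13. ] [-140.1  199.8]
60.0 [17.9 11.4] [-122.1  211.2]
65.0 [18.9  9.8] [-103.3  221.1]
70.0 [19.7  8.2] [-83.6 229.2]
75.0 [20.3  6.4] [-63.3 235.6]
80.0 [20.8  4.6] [-42.5 240.3]
85.0 [21.1  2.8] [-21.4 243.1]
90.0 [21.3  0.9] [-2.00e-01  2.44e+02]
```

```bash
python3 -m jog '[{"dp":[0,3.2,-10.2],"rotation":[0,0,0]},{"dp":[0,3.2,-10.1],"rotation":[0,0,0]},{"dp":[0,4,-9.9],"rotation":[0,0,0]},{"dp":[0,4.1,-9.8],"rotation":[0,0,0]},{"dp":[0,4.8,-9.5],"rotation":[0,0,0]},{"dp":[0,5,-9.4],"rotation":[0,0,0]},{"dp":[0,5.6,-9.1],"rotation":[0,0,0]},{"dp":[0,5.8,-8.9],"rotation":[0,0,0]}]'
python3 -m jog '[{"dp":[0,6.4,-8.5],"rotation":[0,0,0]},{"dp":[0,6.5,-8.4],"rotation":[0,0,0]},{"dp":[0,7.1,-7.9],"rotation":[0,0,0]},{"dp":[0,7.3,-7.8],"rotation":[0,0,0]},{"dp":[0,7.8,-7.3],"rotation":[0,0,0]},{"dp":[0,7.9,-7.1],"rotation":[0,0,0]},{"dp":[0,0,0],"rotation":[0,0,0]}]'
```

```text
t: 4.92
ee_pos: [507.9, -14.2, 237.8]
orientation: [-179.6, 0.1, 83.8]
ft_force: [-2.1, -1.9, -3.3]
width: 0.15
finger_force: 30.0
t: 5.5
ee_pos: [548.7, -18.9, 286.5]
orientation: [-179.3, 0.1, 83.9]
ft_force: [-11.6, -1.5, 12.7]
width: 0.149
finger_force: 30.0
```

```bash
python3 -m jog '[{"dp":[0,-1.5,-2.5],"rotation":[0,0,0]},{"dp":[0,0,0],"rotation":[0,0,0]},{"dp":[0,0,0],"rotation":[0,0,0]}]'
```

```text
t: 5.75
ee_pos: [549.6, -19.0, 287.7]
orientation: [-179.7, 0.1, 83.8]
ft_force: [-5.6, -3.3, 3.5]
width: 0.149
finger_force: 30.0
```

```bash
python3 -m jog '[{"dp":[0,10.1,-7.8],"rotation":[0,0,0]},{"dp":[0,10.5,-7.2],"rotation":[0,0,0]},{"dp":[0,10.9,-6.7],"rotation":[0,0,0]},{"dp":[0,11.2,-6.1],"rotation":[0,0,0]},{"dp":[0,0,0],"rotation":[0,0,0]},{"dp":[0,0,0],"rotation":[0,0,0]}]'
```

```text
t: 6.25
ee_pos: [593.7, -24.1, 318.5]
orientation: [180.0, 0.2, 83.8]
ft_force: [-7.6, -1.8, 11.8]
width: 0.148
finger_force: 30.0
```

```bash
python3 -m jog '[{"dp":[0,10.5,-6.5],"rotation":[0,0,0]},{"dp":[0,11,-5.8],"rotation":[0,0,0]},{"dp":[0,11.7,-4.8],"rotation":[0,0,0]},{"dp":[0,12,-4.2],"rotation":[0,0,0]},{"dp":[0,0,0],"rotation":[0,0,0]},{"dp":[0,0,0],"rotation":[0,0,0]}]'
python3 - <<'E'
from h import *
im,c=snap("scene"); cv2.imwrite("pics/s2.png",cv2.resize(im[100:310,140:420,::-1],(800,600)))
E
```

```text
t: 6.75
ee_pos: [640.3, -29.5, 338.7]
orientation: [179.8, 0.2, 83.8]
ft_force: [-2.2, -2.6, 5.5]
width: 0.147
finger_force: 30.0
```

View pics/s2.png

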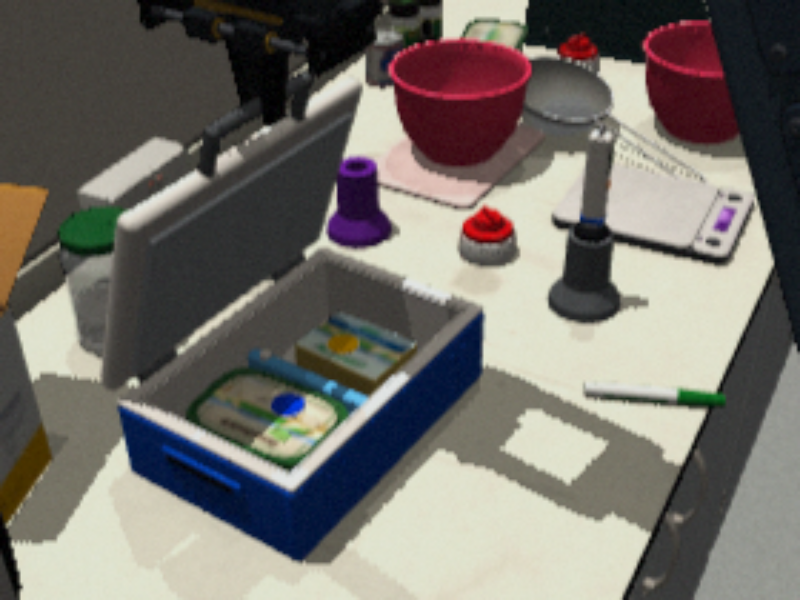

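The lid stands at roughly 75–80°. The tub with the blue dot is on the left (dot at crop (288,404)) and the cheese on the right. I'll locate the hinge from the rim corners and get the lid angle from its edges.

Run:
```python
from h import *
S=cam("scene"); p=lambda x,y:(140+x/2.857,100+y/2.857)
for n,q,z in [("FL",(297,486),88),("FR",(483,312),88),("RL",(120,402),88),("FLbase",(300,560),0),("FRbase",(482,370),0),("dot",(288,404),65)]:
    print(n,onz(S,p(*q),z).round(1))
bx=np.array([.994,-.108,0]);by=np.array([.108,.994,0])
# lid underside front edge at +y end and -y end: predict for angles given hinge
FL=onz(S,p(297,486),88);FR=onz(S,p(483,312),88);F=(FL+FR)/2;print("width",np.linalg.norm(FL-FR),np.degrees(np.arctan2(-(FL-FR)[0],(FL-FR)[1])))
H=F+200*bx;H[2]=92;print("H",H)
for th in (65,70,75,80,85):
    t=np.radians(th);e=-np.cos(t)*bx+np.sin(t)*np.array([0,0,1]);nrm=np.sin(t)*bx+np.cos(t)*np.array([0,0,1])
    pts=[H+244*e, H+200*e+150*by-4*nrm, H+200*e-150*by-4*nrm]
    print(th,((proj(S,pts)-[140,100])*2.857).round().tolist(),pts[0].round(1))
```

```text
FL [527.2 129.5  88. ]
FR [ 490.5 -149.9   88. ]
RL [719.1 112.2  88. ]
FLbase [530.6 130.5   0. ]
FRbase [ 497.1 -169.3    0. ]
dot [602.   26.5  65. ]
width 281.87451178254236 -7.480946959303268
H [707.69211427 -31.79000563  92.        ]
65 [[294.0, 131.0], [156.0, 257.0], [385.0, 104.0]] [605.2 -20.7 313.1]
70 [[274.0, 116.0], [139.0, 243.0], [371.0, 93.0]] [624.7 -22.8 321.3]
75 [[253.0, 103.0], [122.0, 230.0], [356.0, 83.0]] [644.9 -25.  327.7]
80 [[233.0, 92.0], [104.0, 219.0], [340.0, 75.0]] [665.6 -27.2 332.3]
85 [[213.0, 83.0], [88.0, 210.0], [325.0, 68.0]] [686.6 -29.5 335.1]
```

```bash
python3 -m jog '[{"dp":[0,12.3,-3.2],"rotation":[0,0,0]},{"dp":[0,12.5,-2.5],"rotation":[0,0,0]},{"dp":[0,12.6,-1.9],"rotation":[0,0,0]},{"dp":[0,12.6,-1.2],"rotation":[0,0,0]},{"dp":[0,0,0],"rotation":[0,0,0]},{"dp":[0,0,0],"rotation":[0,0,0]}]'
python3 - <<'E'
from h import *
im,c=snap("scene"); cv2.imwrite("pics/s3.png",cv2.resize(im[115:265,160:300,::-1],(560,600),interpolation=cv2.INTER_CUBIC))
E
```

```text
t: 7.3
ee_pos: [690.0, -35.3, 346.7]
orientation: [179.8, 0.2, 83.8]
ft_force: [0.1, -5.4, 3.8]
width: 0.148
finger_force: 30.0
```

View pics/s3.png

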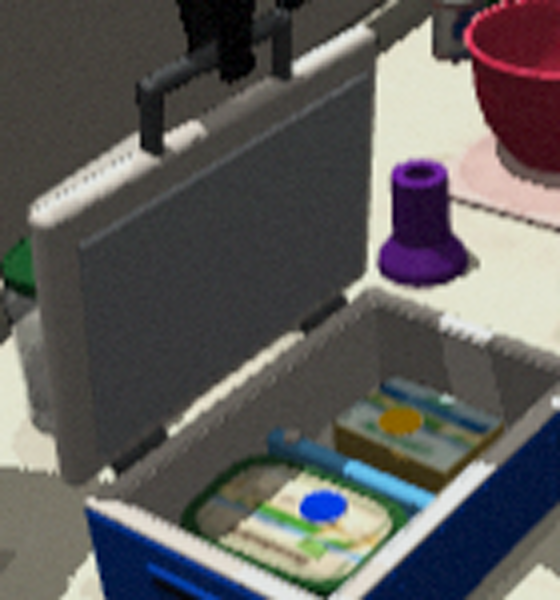

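Run:
```python
from h import *
S=cam("scene"); p=lambda x,y:(160+x/4,115+y/4)
yaw=np.radians(-6.5);bx=np.array([np.cos(yaw),np.sin(yaw),0]);by=np.array([-np.sin(yaw),np.cos(yaw),0]);H=np.array([706,-33,92.])
def onplane(q,off):
    d=ray(S,q);X=S[2]+d*(((H+off*by-S[2])@by)/(d@by));return (X-H)@bx,X[2]-92
for n,a,b,off in [("L outer",(34,228),(60,468),150),("L inner",(48,232),(84,470),150),("R inner",(378,45),(369,270),-150)]:
    A=onplane(p(*a),off);B=onplane(p(*b),off);print(n,np.round(A,1),np.round(B,1),"lean",np.degrees(np.arctan2(A[0]-B[0],A[1]-B[1])).round(1))
```

```text
L outer [-12.8 199.3] [11.  20.5] lean -7.6
L inner [-23.9 200.4] [-11.8  29.2] lean -4.0
R inner [-19.8 192. ] [0.2 8.4] lean -6.2
```

```bash
python3 -m jog '[{"dp":[0,9,-0.5],"rotation":[0,0,0]},{"dp":[0,8,-0.2],"rotation":[0,0,0]},{"dp":[0,7,0],"rotation":[0,0,0]},{"dp":[0,0,0],"rotation":[0,0,0]},{"dp":[0,0,0],"rotation":[0,0,0]},{"dp":[0,0,0],"rotation":[0,0,0]}]'
python3 - <<'E'
from h import *
im,c=snap("scene"); cv2.imwrite("pics/s4.png",cv2.resize(im[115:265,160:300,::-1],(560,600),interpolation=cv2.INTER_CUBIC))
E
```

```text
t: 7.85
ee_pos: [712.9, -37.9, 346.9]
orientation: [179.9, 0.2, 83.7]
ft_force: [0.8, -6.9, 2.1]
width: 0.15
finger_force: 30.0
```

View pics/s4.png

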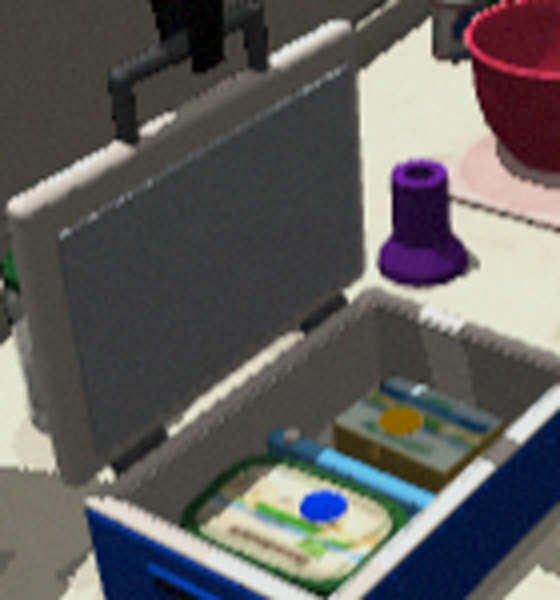

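Run:
```python
from h import *
S=cam("scene"); p=lambda x,y:(160+x/4,115+y/4)
yaw=np.radians(-6.5);bx=np.array([np.cos(yaw),np.sin(yaw),0]);by=np.array([-np.sin(yaw),np.cos(yaw),0]);H=np.array([706,-33,92.])
def onplane(q,off):
    d=ray(S,q);X=S[2]+d*(((H+off*by-S[2])@by)/(d@by));return (X-H)@bx,X[2]-92
for n,a,b,off in [("L outer",(12,215),(58,468),150),("L inner",(26,222),(84,470),150),("R inner",(357,40),(364,270),-150)]:
    A=onplane(p(*a),off);B=onplane(p(*b),off);print(n,np.round(A,1),np.round(B,1),"lean",np.degrees(np.arctan2(A[0]-B[0],A[1]-B[1])).round(1))
# all silhouettes: dot & packs, top view
for z in (0,1):pass
im,c=snap("top"); cv2.imwrite("pics/t2.png",im[:,:,::-1])
for l in("tub","tub_dot","cheese","probe","stand"):
    for d in models.silhouettes("top",l)[:2]: print(l,d["score"],d["pixel"])
```

```text
L outer [  3.6 202.2] [13.  19.6] lean -2.9
L inner [ -7.1 201.2] [-11.8  29.2] lean 1.6
R inner [ -2.1 191.4] [5.  6.8] lean -2.2
tub_dot 0.42 [304.6, 170.6]
cheese 0.77 [287.5, 196.7]
probe 0.56 [391.1, 256.5]
stand 0.81 [375.9, 262.1]
stand 0.75 [378.9, 137.6]
```

Edge leans average about -1° and the bar kinematics give about 90°, so the lid is upright. Release and rise.

```bash
python3 -m jog '[{"dp":[0,0,0],"rotation":[0,0,0]},{"dp":[0,0,0],"rotation":[0,0,0]},{"dp":[0,0,0],"rotation":[0,0,0]},{"dp":[0,0,0],"rotation":[0,0,0]},{"dp":[0,0,-15],"rotation":[0,0,0]},{"dp":[0,0,-25],"rotation":[0,0,0]},{"dp":[0,0,-25],"rotation":[0,0,0]}]' 0.2
python3 -m jog '[{"dp":[0,0,0],"rotation":[0,0,-7]},{"dp":[0,0,0],"rotation":[0,0,-7]},{"dp":[0,0,0],"rotation":[0,0,-7]},{"dp":[0,0,0],"rotation":[0,0,-7]},{"dp":[0,0,0],"rotation":[0,0,-7]},{"dp":[0,0,0],"rotation":[0,0,-7]},{"dp":[0,0,0],"rotation":[0,0,-7]},{"dp":[0,0,0],"rotation":[0,0,-7]},{"dp":[0,0,0],"rotation":[0,0,-7]},{"dp":[0,0,0],"rotation":[0,0,-7]}]'
python3 -m jog '[{"dp":[0,0,0],"rotation":[0,0,-7]},{"dp":[0,0,0],"rotation":[0,0,-7]},{"dp":[0,0,0],"rotation":[0,0,-5.7]},{"dp":[0,0,0],"rotation":[0,0,0]}]'
```

```text
t: 8.78
ee_pos: [712.0, -35.1, 410.7]
orientation: [-179.8, -0.1, 83.8]
ft_force: [1.3, 0.4, 0.3]
width: 0.393
finger_force: 0.0
t: 9.62
ee_pos: [712.5, -35.2, 411.2]
orientation: [180.0, -0.0, 154.2]
ft_force: [-0.8, -0.4, -0.5]
width: 0.403
finger_force: 0.0
t: 9.95
ee_pos: [712.5, -35.3, 411.2]
orientation: [180.0, -0.0, 173.6]
ft_force: [0.5, -0.2, 0.4]
width: 0.4
finger_force: 0.0
```

```bash
python3 -m jog '[{"dp":[19.1,-34,0],"rotation":[0,0,0]},{"dp":[19.1,-34,0],"rotation":[0,0,0]},{"dp":[19.1,-34,9],"rotation":[0,0,0]},{"dp":[19.1,-34,9],"rotation":[0,0,0]},{"dp":[19.1,-34,9],"rotation":[0,0,0]},{"dp":[19.1,-34,9],"rotation":[0,0,0]},{"dp":[19.1,-34,9],"rotation":[0,0,0]},{"dp":[19.1,-34,9],"rotation":[0,0,0]},{"dp":[19.1,-34,9],"rotation":[0,0,0]},{"dp":[0,0,0],"rotation":[0,0,0]}]' -0.2
python3 - <<'E'
from h import *
im,c=snap("wrist"); cv2.imwrite("pics/w2.png",im[:,:,::-1]); print(manip.sense()["ee_pos"])
i2,c2=snap("scene"); cv2.imwrite("pics/s5.png",i2[:,:,::-1])
for l in("probe","stand"):
    for d in models.silhouettes("wrist",l)[:2]: print(l,d["score"],d["pixel"],d["mask"].sum(),onz(c,d["pixel"],206))
for z in (206,92,10): print(proj(c,[[447,-320,z]]))
E
```

```text
t: 10.78
ee_pos: [502.7, -325.4, 346.5]
orientation: [-179.9, -0.3, 173.0]
ft_force: [1.0, 1.3, -0.9]
width: 0.6
finger_force: 0.0
[ 504.86321142 -322.97170193  347.34371358]
probe 0.72 [272.6, 130.5] 1101 [ 442.8528435  -321.17708475  206.        ]
stand 0.8 [274.3, 114.9] 1932 [ 431.72624783 -318.47860047  206.        ]
stand 0.71 [284.8, 330.3] 1502 [ 614.19712999 -332.23607773  206.        ]
[[274.83452066 135.86546841]]
[[275.37543739 129.56685472]]
[[275.6051789  126.89166844]]
```

View pics/w2.png

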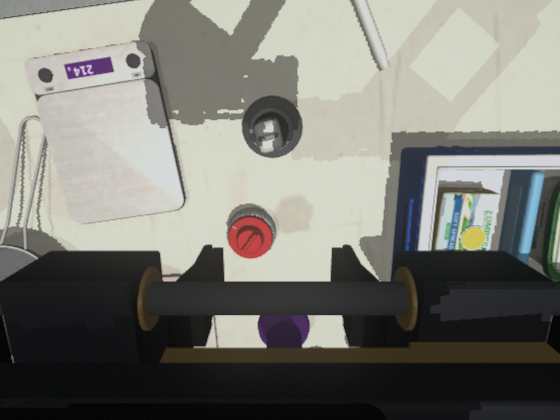

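The wrist view shows the grey stand centred at about (271,127) with the white probe top in it at (269,133). The timer (250,235) and the purple stand (285,328) are elsewhere. I'll refine the probe's position and check that the lid hasn't moved since release.

Run:
```python
from h import *
a=cv2.imread("pics/s4.png",0); b=cv2.resize(cv2.imread("pics/s5.png",0)[115:265,160:300],(560,600),interpolation=cv2.INTER_CUBIC)
f=lambda i:np.float32(i[190:330,10:110]); print("lid shift (x4 px)",cv2.phaseCorrelate(f(a),f(b))); f=lambda i:np.float32(i[70:300,280:380]);print(cv2.phaseCorrelate(f(a),f(b)))
im,c=snap("wrist");s=manip.sense();print(s["ee_pos"],s["orientation"])
m=models.silhouettes("wrist","probe")[0]["mask"].astype(np.uint8);print(cv2.boundingRect(m),cv2.minAreaRect(np.argwhere(m)[:,::-1].astype(np.float32)))
w=(im.min(2)>90).astype(np.uint8)*m; n,l,st,ce=cv2.connectedComponentsWithStats(w)
print(st[1:],ce[1:])
t=models.silhouettes("wrist","stand")
for d in t[:1]:
    (x,y),r=cv2.minEnclosingCircle(np.argwhere(d["mask"])[:,::-1].astype(np.float32)); print("stand circ",x,y,r,onz(c,(x,y),5))
print("top",onz(c,(269,133),206), onz(c,(269.5,130),206),"top cam probe",[onz(cam("top"),(391,256.5),z).round(1) for z in (206,150)])
sc=models.silhouettes("scene","probe")
i2,c2=snap("top")
for d in models.silhouettes("top","probe")[:1]:
    (x,y,ww,hh)=cv2.boundingRect(d["mask"].astype(np.uint8)); print("top probe box",x,y,ww,hh,[onz(c2,(x+ww-3.5,y+hh/2),206)])
```

```text
lid shift (x4 px) ((-5.029610389328809e-05, 0.022940547678047096), 0.8111810604731242)
((0.009608684078308727, -0.02667394304064885), 0.8443839130401611)
[ 508.11816966 -319.56863426  349.01226126] [1.79991711e+02 6.66461469e-02 1.73532126e+02]
(247, 106, 37, 41) ((264.7499694824219, 124.24999237060547), (37.63109588623047, 36.68241500854492), 71.56504821777344)
[[247 113  27  33 589]
 [247 127   1   1   1]] [[261.30050934 128.26485569]
 [247.         127.        ]]
stand circ 267.48162841796875 120.60408020019531 31.208826065063477 [ 445.12837726 -324.23327534    5.        ]
top [ 450.31226603 -319.02546768  206.        ] [ 448.14103166 -318.3791363   206.        ] top cam probe [array([ 443. , -307.6,  206. ]), array([ 444.3, -322.4,  150. ])]
```

Run:
```python
from h import *
im,c=snap("wrist");s=manip.sense();print(s["ee_pos"],s["orientation"])
m=models.silhouettes("wrist","probe")[0]["mask"].astype(np.uint8)
w=(im.min(2)>90).astype(np.uint8)*m; n,l,st,ce=cv2.connectedComponentsWithStats(w); k=1+st[1:,4].argmax()
print(st[k],ce[k],onz(c,ce[k],200)); print(cv2.minAreaRect(np.argwhere(l==k)[:,::-1].astype(np.float32)))
for d in models.silhouettes("wrist","stand")[:1]:
    (x,y),r=cv2.minEnclosingCircle(np.argwhere(d["mask"])[:,::-1].astype(np.float32)); print("stand",x,y,r,onz(c,(x,y),5))
g=im.mean(2)[100:152:2,240:296:2].astype(int); print("\n".join(" ".join("%3d"%v for v in r) for r in g))
```

```text
[ 507.76559964 -319.81355341  348.7673736 ] [-1.79989068e+02  2.33869297e-02  1.73579308e+02]Traceback (most recent call last):
  File "<stdin>", line 3, in <module>
IndexError: list index out of range
```

Run:
```python
from h import *
im,c=snap("wrist")
g=im.mean(2)[98:156:2,236:296:2].astype(int); print("\n".join(" ".join("%3d"%v for v in r) for r in g))
for z in (206,196): print(onz(c,(261.3,128.3),z))
```

```text
120 120 120 119 120 119  76  59  60  60  60  59  60  60  60  60  60  60  61  58  57  57  58  58  58  61  96 103 103 103
119 120 120 120 120  76  58  59  60  60  61  59  60  60  61  60  60  57  57  58  58  57  58  58  59  59  61  96 103 103
120 120 120 120  76  59  59  60  61  61  60  57  62  66  69  69  67  65  56  57  57  58  58  57  58  58  59  59 104 104
120 120 120 103  58  60  60  60  59  61  66  75  75  76  77  77  77  77  75  67  58  58  57  58  58  59  59  59  74 105
120 120 119  66  60  61  61  60  65  73  76  76  76  65  56  52  65  71  71  71  67  59  55  58  59  59  59  58  58  87
208 208  90  60  60  60  60  64  75  76  69  47  42  39  40  39  39  41  44  62  68  68  63  55  59  58  59  59  59  67
208 185  58  60  60  60  63  75  75  62  41  40  39  40  41  40  39  41  40  42  52  68  67  61  57  58  58  59  60  57
120 111  63  60  60  59  73  76  54  39  47  58  53  60  65  50  59  55  41  40  41  51  67  67  58  58  58  58  58  60
121  96  61  61  60  67  75  64  55  63  75  86 101 110 119 154 131  76  57  42  42  41  58  68  65  56  58  59  59  59
121  83  61  60  60 
[... 1767 characters left out ...]
 203 202 194
210 210 210 209 209 210 198 102  87  85  85  83  86  92 114 108 108 101  93  88  90  90  90  90  85 152 199 209 202 194
210 210 210 209 209 208 210 199 151  83  88  88  88  88  89  89  89  89  89  90  90  90  90 102 183 209 209 209 207 194
209 209 209 209 209 209 210 210 210 189 121  83  88  89  89  90  90  90  90  91  87 102 149 198 209 210 209 209 194 194
209 210 209 209 209 209 210 211 210 210 209 196 181 162 105  98  95 119 120 151 186 210 208 209 209 209 209 209 193 193
209 209 209 209 209 209 210 210 210 209 210 210 209 210 210 210 210 209 209 210 209 210 209 209 209 210 210 209 202 193
[ 445.87585421 -324.65802786  206.        ]
[ 446.25157947 -325.11141699  196.        ]
```

```bash
python3 -m jog '[{"dp":[0,0,0],"rotation":[0,0,-6.4]},{"dp":[31,-2.4,0],"rotation":[0,0,0]},{"dp":[30.3,-2.3,0],"rotation":[0,0,0]},{"dp":[0,0,35],"rotation":[0,0,0]},{"dp":[0,0,35],"rotation":[0,0,0]},{"dp":[0,0,0],"rotation":[0,0,0]},{"dp":[0,0,0],"rotation":[0,0,0]},{"dp":[0,0,0],"rotation":[0,0,0]}]'
python3 - <<'E'
from h import *
im,c=snap("wrist");s=manip.sense();print(s["ee_pos"],s["orientation"],s["ft_force"])
for P in ([446.5,-324.5,206],[446.5,-324.5,150],[446.5,-324.5,92]):print(proj(c,[P]).round(1), end=" ")
print();g=im.mean(2)[190:420:8,216:336:5].astype(int); print("\n".join(" ".join("%3d"%v for v in r) for r in g))
E
```

```text
t: 12.1
ee_pos: [446.8, -326.0, 279.9]
orientation: [-179.9, 0.1, 179.9]
ft_force: [0.1, -0.1, 0.2]
width: 0.598
finger_force: 0.0
[ 447.10784681 -326.24791575  280.50131872] [-1.79834515e+02  1.48889499e-01  1.79925347e+02] [-0.38320734  0.33243771  0.72615559]
[[279.2 233.2]] [[278.8 209.5]] [[278.5 193. ]] 
206 205 205 205 206 206 206  81 118  44  68  79  79  80  79  46  47 116  84 205 206 206 206 206
205 206 206 206 205 206 205 195 112  48  77  77  66  62  80  49  47 112 206 205 205 206 206 206
206 207 206 206 205 205 205 205 171  98  45  66  74  64  67  56 118 205 205 205 206 205 205 206
205 204 205 205 204 204 204 204 205 189  81  91 101 110 108 121 205 204 205 206 205 206 206 207
206 205 203 202 198 200 204 204 205 102 105 109 109 110 107  90 205 204 204 206 206 206 207 207
205 204 202 202 200 202 206 205 205 175 131 109 110 109  79 121 205 206 206 206 205 207 206 206
205 203 200 199 200 203 205 205 205 205 147  83  84  80  75 180 205 205 206 206 206 206 206 206
205 203 200 199 199 204 205 204 205 205 155 196 196 193 189 180 205 205 206 205 206 207 206 205
 45  44 200 178 152 
[... 1295 characters left out ...]
  53  52  52  52  51  51  50
 25  25  27  28  28  30  30  31  30  31  30  32  31  31  31  31  32  30  31  30  30  28  29  28
 22  24  24  24  25  25  25  27  26  27  28  26  27  28  27  27  28  28  27  27  26  27  24  25
 21  20  21  22  22  23  23  23  24  24  24  23  24  25  24  23  24  23  24  24  23  22  22  22
 18  18  19  17  18  22  21  19  19  21  21  21  20  20  21  21  20  22  19  20  20  20  20  19
 18  17  18  18  19  19  19  19  21  19  20  19  20  21  20  19  21  20  21  18  19  17  17  17
  9   9   9   8   9  10  10  10   8   9  10  10   9   9  12   9   8  10  11   9  10  10   7   8
  5   8   8   9   6   7   9   9  10   8   8   9   7   8   7   7   7   6   6   6   7   8   8   9
```

```bash
python3 -m jog '[{"dp":[1.5,0,30],"rotation":[0,0,0]},{"dp":[0,0,30],"rotation":[0,0,0]},{"dp":[0,0,25],"rotation":[0,0,0]},{"dp":[0,0,15],"rotation":[0,0,0]},{"dp":[0,0,6],"rotation":[0,0,0]},{"dp":[0,0,0],"rotation":[0,0,0]},{"dp":[0,0,0],"rotation":[0,0,0]}]'
python3 -m jog '[{"dp":[0,0,0],"rotation":[0,0,0]},{"dp":[0,0,0],"rotation":[0,0,0]},{"dp":[0,0,0],"rotation":[0,0,0]},{"dp":[0,0,0],"rotation":[0,0,0]},{"dp":[0,0,0],"rotation":[0,0,0]},{"dp":[0,0,0],"rotation":[0,0,0]}]' 1
```

```text
t: 12.73
ee_pos: [445.5, -326.2, 174.0]
orientation: [-179.9, 0.1, 179.9]
ft_force: [-0.2, -0.2, 0.7]
width: 0.602
finger_force: 0.0
t: 13.23
ee_pos: [444.4, -325.3, 172.8]
orientation: [-180.0, 0.0, 179.9]
ft_force: [-0.7, 1.1, 1.0]
width: 0.227
finger_force: 10.5
```

```bash
python3 -m jog '[{"dp":[0,0,0],"rotation":[0,0,0]},{"dp":[0,0,0],"rotation":[0,0,0]},{"dp":[0,0,-10],"rotation":[0,0,0]},{"dp":[0,0,-20],"rotation":[0,0,0]},{"dp":[0,0,-25],"rotation":[0,0,0]},{"dp":[0,0,-25],"rotation":[0,0,0]},{"dp":[0,0,-25],"rotation":[0,0,0]},{"dp":[0,0,-25],"rotation":[0,0,0]},{"dp":[0,0,-10],"rotation":[0,0,0]},{"dp":[0,0,0],"rotation":[0,0,0]}]' 1
python3 - <<'E'
from h import *
s=manip.sense();print(s["ee_pos"],s["orientation"],s["ft_force"],s["torque"],s["width"],s["finger_force"])
S=cam("scene"); im=cams.read_camera("scene"); cv2.imwrite("pics/s6.png",im[:,:,::-1])
T=cam("top"); it=cams.read_camera("top"); cv2.imwrite("pics/t6.png",it[:,:,::-1])
def blob(im,c,lo,hi,box=None):
    h=cv2.cvtColor(im,cv2.COLOR_RGB2HSV);m=cv2.inRange(h,lo,hi)
    n,l,st,ce=cv2.connectedComponentsWithStats(m)
    return [(ce[k].round(1),st[k][4],onz(c,ce[k],65).round(1)) for k in range(1,n) if st[k][4]>40]
for n,i,c in(("scene",im,S),("top",it,T)):
    print(n); [print(b) for b in blob(i,c,(108,150,100),(125,255,255))]
    for l in("tub","tub_dot","probe","foot_face"):
        for d in models.silhouettes(n,l)[:2]: print(l,d["score"],d["pixel"],d["mask"].sum())
E
```

```text
t: 14.07
ee_pos: [445.3, -326.2, 315.5]
orientation: [-179.7, 0.2, 179.9]
ft_force: [0.0, 0.4, -0.9]
width: 0.227
finger_force: 30.0
[ 445.34655667 -326.23698447  315.54372311] [-179.72727357    0.24861765  179.90797513] [ 0.0455591   0.36321242 -0.94846842] [ 0.1005277  -0.13716348  0.01135039] 0.22658181891361 29.995592292398214
scene
(array([240.2, 241.1]), np.int32(63), array([604.1,  26.2,  65. ]))
(array([213.3, 258.7]), np.int32(95), array([628. , 111.4,  65. ]))
(array([209.8, 262.9]), np.int32(77), array([627.1, 127.2,  65. ]))
tub 0.63 [233.4, 243.8] 1177
tub_dot 0.74 [209.6, 170.7] 6659
tub_dot 0.69 [232.2, 242.3] 1247
probe 0.6 [350.3, 133.9] 229
probe 0.6 [345.7, 198.2] 639
top
(array([233.5, 195.1]), np.int32(79), array([602.1,  27.9,  65. ]))
tub 0.61 [224.5, 192.8] 2071
tub 0.43 [256.6, 126.8] 4868
tub_dot 0.68 [225.5, 194.3] 2174
foot_face 0.44 [371.8, 261.5] 312
```

```bash
python3 -m jog '[{"dp":[-12,27,0],"rotation":[0,0,0]},{"dp":[-17,38,0],"rotation":[0,0,0]},{"dp":[-17,38,0],"rotation":[0,0,0]},{"dp":[-17,38,0],"rotation":[0,0,0]},{"dp":[-17,38,0],"rotation":[0,0,0]},{"dp":[-17,38,0],"rotation":[0,0,0]},{"dp":[-17,38,0],"rotation":[0,0,0]},{"dp":[-17,38,0],"rotation":[0,0,0]},{"dp":[-17,38,0],"rotation":[0,0,0]},{"dp":[-9.7,22,0],"rotation":[0,0,0]}]'
python3 -m jog '[{"dp":[0,0,20],"rotation":[0,0,0]},{"dp":[0,0,20],"rotation":[0,0,0]},{"dp":[0,0,15],"rotation":[0,0,0]},{"dp":[0,0,10],"rotation":[0,0,0]},{"dp":[0,0,0],"rotation":[0,0,0]},{"dp":[0,0,0],"rotation":[0,0,0]},{"dp":[0,0,0],"rotation":[0,0,0]},{"dp":[0,0,0],"rotation":[0,0,0]}]'
python3 - <<'E'
from h import *
s=manip.sense();print(s["ee_pos"],s["orientation"],s["ft_force"],s["torque"],s["width"],s["finger_force"])
ims=[]
for n,(x,y) in (("scene",(190,180)),("wrist",(200,40))):
    im,c=snap(n); cv2.imwrite(f"pics/{n}7.png",im[:,:,::-1])
    w,h=(100,75) if n=="scene" else (160,220)
    ims.append(cv2.resize(im[y:y+(h if n=="wrist" else 120),x:x+(w if n=="scene" else w),::-1],(400,480 if n=="scene" else 550),interpolation=cv2.INTER_CUBIC))
    p=s["ee_pos"]; print(n,proj(c,[[p[0],p[1],p[2]-163],[p[0],p[1],p[2]-83],[603,27,65]]).round(1))
a,b=ims; cv2.imwrite("pics/v7.png",np.hstack([cv2.copyMakeBorder(a,0,70,0,0,cv2.BORDER_CONSTANT),b]))
E
```

```text
t: 15.4
ee_pos: [603.8, 31.7, 312.3]
orientation: [179.9, 0.1, -179.9]
ft_force: [0.2, -0.8, -1.1]
width: 0.232
finger_force: 30.0
t: 16.07
ee_pos: [603.5, 27.2, 248.8]
orientation: [-180.0, 0.1, 179.9]
ft_force: [0.2, 0.6, -1.0]
width: 0.226
finger_force: 30.0
[603.49152233  27.16660323 248.82861841] [-1.79980573e+02  1.48627365e-01  1.79877129e+02] [ 0.22189985  0.60981377 -1.04092521] [ 0.108266  -0.1281014  0.0117864] 0.22554994647683746 29.995426372624934
scene [[239.6 235.2]
 [237.1 209.7]
 [240.4 241.4]]
wrist [[276.5 199.6]
 [276.5 229.1]
 [276.3 193.7]]
```

View pics/v7.png

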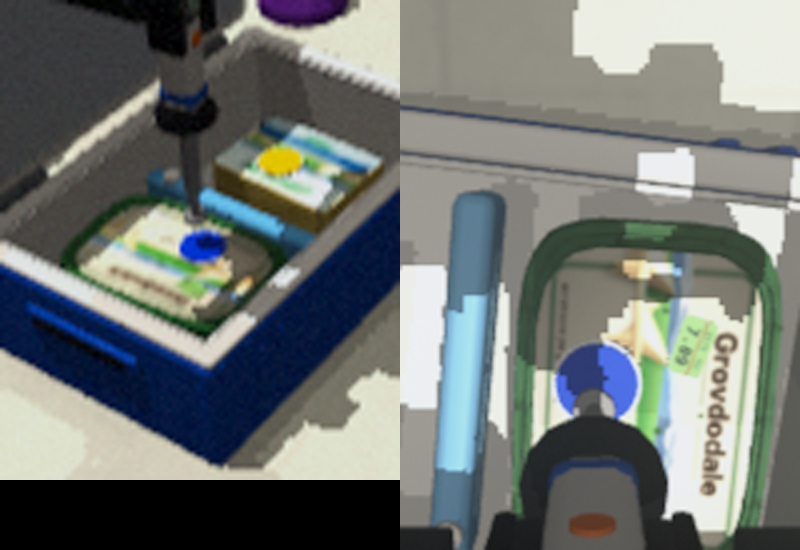

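The view shows the foot just above the dot: dot at wrist pixel (279,193), stem at (277,202). The tub is clear of the gripper and the cheese is untouched. I'll nudge +1.5 mm in y and lower.

```bash
python3 -m jog '[{"dp":[0,1.5,6],"rotation":[0,0,0]},{"dp":[0,0,6],"rotation":[0,0,0]},{"dp":[0,0,4],"rotation":[0,0,0]},{"dp":[0,0,2],"rotation":[0,0,0]},{"dp":[0,0,0],"rotation":[0,0,0]},{"dp":[0,0,0],"rotation":[0,0,0]},{"dp":[0,0,0],"rotation":[0,0,0]}]'
python3 -m jog '[{"dp":[0,0,1],"rotation":[0,0,0]},{"dp":[0,0,1],"rotation":[0,0,0]},{"dp":[0,0,0],"rotation":[0,0,0]},{"dp":[0,0,0],"rotation":[0,0,0]},{"dp":[0,0,0],"rotation":[0,0,0]}]'
```

```text
t: 16.75
ee_pos: [602.8, 29.0, 229.6]
orientation: [-180.0, 0.0, 179.9]
ft_force: [-0.6, 0.8, -0.9]
width: 0.229
finger_force: 30.0
t: 17.17
ee_pos: [602.8, 29.0, 227.8]
orientation: [-180.0, 0.0, 179.9]
ft_force: [-0.4, -1.0, 0.1]
width: 0.227
finger_force: 30.0
```

```bash
python3 -m jog '[{"dp":[0,0,1],"rotation":[0,0,0]},{"dp":[0,0,1],"rotation":[0,0,0]},{"dp":[0,0,0],"rotation":[0,0,0]},{"dp":[0,0,0],"rotation":[0,0,0]},{"dp":[0,0,0],"rotation":[0,0,0]},{"dp":[0,0,0],"rotation":[0,0,0]}]'
cat > f.py <<'E'
from h import *
F=[];P=[]
for k in range(8):
    cams.read_camera("scene"); s=manip.sense();F.append(s["ft_force"]);P.append(s["ee_pos"])
print(np.mean(F,0).round(2),np.std(F,0).round(2),np.mean(P,0).round(2),s["orientation"])
E
python3 f.py
```

```text
t: 17.67
ee_pos: [602.9, 29.0, 225.8]
orientation: [-180.0, 0.0, 179.9]
ft_force: [0.7, 0.1, 2.1]
width: 0.23
finger_force: 30.0
[0.2  0.39 1.88] [0.52 0.53 0.66] [602.83  29.   225.67] [-1.79996943e+02  2.32066664e-02  1.79900210e+02]
```

```bash
python3 -m jog '[{"dp":[0,0,0.8],"rotation":[0,0,0]},{"dp":[0,0,0.8],"rotation":[0,0,0]},{"dp":[0,0,0],"rotation":[0,0,0]},{"dp":[0,0,0],"rotation":[0,0,0]},{"dp":[0,0,0],"rotation":[0,0,0]},{"dp":[0,0,0],"rotation":[0,0,0]}]'
python3 f.py
python3 - <<'E'
from h import *
im,c=snap("wrist"); h=cv2.cvtColor(im,cv2.COLOR_RGB2HSV); m=cv2.inRange(h,(108,140,60),(125,255,255)); m[:,:240]=0;m[:,320:]=0;m[:160]=0;m[215:]=0
n,l,st,ce=cv2.connectedComponentsWithStats(m);k=1+st[1:,4].argmax();pts=np.argwhere(l==k)[:,::-1].astype(np.float32)
print(st[k],cv2.minEnclosingCircle(pts)); p=manip.sense()["ee_pos"]; print("foot at",proj(c,[[p[0],p[1],65]]))
(x,y),r=cv2.minEnclosingCircle(pts); print("dot",onz(c,(x,y),65))
for q in ("scene","top"):
  i=cams.read_camera(q); 
  h=cv2.cvtColor(i,cv2.COLOR_RGB2HSV); mm=cv2.inRange(h,(108,150,60),(125,255,255)); n,l,st,ce=cv2.connectedComponentsWithStats(mm)
  print(q,[(ce[j].round(1).tolist(),int(st[j][4])) for j in range(1,n) if st[j][4]>15])
a=cv2.imread("pics/s4.png",0); i=cv2.cvtColor(cams.read_camera("scene"),cv2.COLOR_RGB2GRAY); b=cv2.resize(i[115:265,160:300],(560,600),interpolation=cv2.INTER_CUBIC)
f=lambda z:np.float32(z[190:330,10:110]); print("lid",cv2.phaseCorrelate(f(a),f(b)))
g=im.mean(2)[168:214:2,256:302:2].astype(int); print("\n".join(" ".join("%3d"%v for v in r) for r in g))
E
```

```text
t: 18.57
ee_pos: [602.8, 29.0, 224.1]
orientation: [-180.0, 0.0, 179.9]
ft_force: [1.3, 0.0, 3.1]
width: 0.228
finger_force: 30.0
[ 0.32 -0.08  2.76] [0.5  0.38 0.57] [602.77  29.01 224.02] [-1.79998373e+02  2.08250705e-02  1.79902896e+02]
[260 185  34  26 503] ((276.2244873046875, 200.84693908691406), 16.93311309814453)
foot at [[276.54094998 200.98320634]]
dot [602.6543958   28.75326547  65.        ]
scene [([230.8, 261.4], 1363), ([297.0, 233.7], 19), ([240.9, 241.7], 39), ([252.2, 286.5], 21)]
top [([232.1, 197.5], 23)]
lid ((-0.03476421576857547, 0.00045583024756012946), 0.8384580029381646)
 89  90 104  84 107 117 117 118 119 120 121 122 122 123 124 125 124 118 103 115 127 125 115
 88  91 106  95 112 117 118 119 121 121 121 123 123 124 124 124 125 121 104 113 129 127 103
 86  94 104  90 113 118 118 119 121 122 122 123 123 125 125 125 125 121 104 111 130 132 106
 83  95 105  94 115 118 118 120 121 122 123 124 125 125 126 125 124 116  98 110 233 236 228
 83  98 104  96 116 119 121 121 122 123 123 124 125 126 125 124 117 102  91 110 233 237 235
 83  98  97  90 117 120 121 122 122 1
[... 918 characters left out ...]
  85  90  89  85  95 123 138 138 139 139 216 160 128 144
132 119  69  69  69  68  69  70  89  90  90  90  89 135 117 138 138 139 139 213 159 130 144
176 215  97  69  69  68  68  88  90  90  82  82  90 149 172 123 138 138 139 213 174 132 145
175 222 127 119 118 119 108 127  89  76  67  67 120 188 188 132 139 139 138 219 139 133 147
177 235 156 134 135 135 141 110  66  51  52  49  50 105 148 139 138 139 139 227 124 136 150
179 219 193 134 128  97  48  37  37  37  38  38  38  38  38  54  88 132 177 204 125 137 149
181 228 209  76  48  36  37  37  37  38  38  38  39  38  38  40  39  43 131 127 126 138 152
186 156  36  36  36  36  37  37  37  37  38  38  37  40  39  40  40  40  39  40  94 138 153
```

Contact force is about 3.7 N, or roughly 4.2 mm of the 8 mm travel. The foot is centred within about 2 mm, the tool is vertical and the lid hasn't moved, so I'm handing in.

```bash
python3 -c "
from rig import workorder
print(workorder.sign_off())"
```

```text
the job is handed in; nothing more can be done
None
```

The job is handed in: the lid is upright to within my measuring error (about 1–2°), and the thermometer is held square with its foot on the blue dot, at about 3.7 N (roughly half the spring's travel), after about 20 s of the 64 s allowed.

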